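Torque the clamp ring with a click wrench

ROBOT

A 7-joint arm with a two-finger parallel gripper is mounted at the origin on a cart in front of the work surface, level with it; the furniture and walls round the work are solid. World frame = base frame: x ahead of the robot, y to its left, z up, the work surface at z = 0. Lengths are in m, angles in degrees, forces in N, time in s.
With the tool pointing down it reaches from about 0.35 to 0.9 m from the base axis. Payload 7.2 kg.
Tool frame: the origin (TCP) lies on the centre line of the jaws, within the pads' length; the fingertips stand bot.tips_ahead ahead of it and the grasp point (between the pads) lies 3 mm ahead of it (bot.tips_ahead is the distance from the TCP to the fingertips, in m); z points along the fingers, y is the line along which they close (so a half turn about z gives the same grasp; the last joint's range is limited). The gripper opens to 85 mm and grips with 20 to 120 N. Pads are 22 mm wide; open, the fingers measure 114 mm over their backs; the gripper's body (76 mm by 85 mm) begins 54 mm behind the grasp point. The pads swing forward as they close: fully open they stand 13 mm farther back than shut.
Start: joints at [65.879, 23.554, -0.728, 91.456, 0.321, 64.991, -4.71], TCP at [0.216, -0.587, 0.221] pointing down, gripper open.
Joint ranges: [-169.25, 169.25], [-16.82, 113.86], [-84.01, 82.57], [7.8, 145.47], [-59.2, 239.2], [7.22, 106.19], [-163.78, 163.78]. Speed limits (degrees/s): [136.94, 136.94, 172.46, 172.46, 180, 180, 180].

INTERFACE

Orientations are given as [roll, pitch, yaw] about the fixed x, y, z axes, in that order (R = Rz(yaw) Ry(pitch) Rx(roll)).
In Python, from rig import bot, eyes, find_in, outline_of, pinpoint gives the robot as it stands. The module is installed in compiled form; this text tells all that it offers.
- The arm moves only by the tool apply_moves, never from a script. Its argument "targets" is a list of rows, each a list of 7 numbers: the opening, from 0 (shut) to 1 (fully open), then the shift along the tool's x, y, z in m, then the turn, a rotation vector about the tool's x, y, z in units of 6 degrees (1.0 is 6 degrees). In form: [[fingers, x, y, z, rx, ry, rz], ...]. A call has 1 to 20 rows; each row is the pose to reach, as a shift and turn from the pose commanded when the call began, along the tool's axes at that moment; what a row does not reach only later rows make up. A row lasts 1/8 s, in which the tool goes at most 62.5 mm and 10.7 degrees, less where a joint would pass 70% of its speed; a pose out of reach is approached as far as the arm can. A call with a gripper value outside its range is refused whole. The fingers move at their own pace and stop on an object; "squeeze" is the grip in N (left out, the last holds). Time passes only in rows, so rows that repeat a pose let the fingers close. It gives the time, the measured TCP pose, the force, the opening and the grip force at its end, in the units of the state.
- bot.sense(): the state, without advancing time (a new reading comes with each control period).
- eyes.grab_frame(name): name is "side" or "top" or "wrist"; returns a dict with "pixels" (384x512x3 uint8, red, green, blue), "mtx" (3x3 intrinsics, pixels), "k1" (the pictures are not rectified: a ray, as slopes to the right and down, at radius r is drawn at 1 + k1 r^2 times it, then the intrinsics apply), "extrinsics" (4x4, takes a point from world to camera coordinates); the wrist camera has in their place "hand_eye" (4x4, takes a point from camera to tool coordinates, whose origin is the TCP and whose axes are the flange's). Camera axes: x right, y down, z forward; pixel columns grow to the right and rows downward; lengths in m; the calibration is good to about 2 mm. A picture is of the moment at which its call begins: read the wrist's pose just before it. There is no depth.
- bot.job_done(): hands the job in; it is judged then, once.
Trained networks look in a picture, given as the dict that the camera call returned (one of the last four; its "shot" number tells which), for a name from the list of things; names that differ only in an ending like _2 or _b are one class to them, and where a whole thing is asked for, a point or a joint stands for the part that bears it (a point fixed in the world has none). Each returns a list of dicts, best first, with "score" (0 to 1); they miss things now and then, are a little off and sometimes report something else, mostly with a low value. They report only what shows in the picture. A call takes as long as a camera call. They do not tell look-alikes from the thing itself.
- find_in(picture, name): "xyz" ([x, y, z] in m, in world coordinates, good to about 4 mm: the middle of the surface that is visible of it).
- outline_of(picture, name): "mask" (384x512 bool, what is visible of it).
- pinpoint(picture, name): "xyz" ([x, y, z] in m, in world coordinates, good to about 4 mm: a listed point, or the origin of a listed thing).
The state is a dict: "clock": time; "joint_positions": joint angles; "qd": joint speeds; "joint_efforts": joint torques, N m; "tool_pos": TCP position; "eef_rot": TCP orientation; "force": force on the tool from outside, world axes, zero at the start; "torque": the same for the moment, N m; "width": opening from 0.0 (shut) to 1.0 (fully open); "gripper_force": force on a finger pad.
Only numpy, scipy, OpenCV 4.12 (cv2) and the standard library are available. Lean on these libraries where they do the work, as an engineer would, in place of code of your own. Each camera call takes 0.05 s, during which the arm holds its last target. There are 200 camera calls.

TASK

Stand the attenuator with the red sleeve upright, gold cap up, in the round socket of the blue-based clamping fixture, fully home, and let go of it. Then swing the fixture's red-handled click wrench clockwise (seen from above) until the clamp ring comes tight and the wrench breaks over with a felt click; stop at once, without pushing on to the end of the break-over, and let go. Leave the other two upright coaxial parts alone and everything at rest.

Things in the scene. Friction and masses are not known exactly. Their poses are not given: they have to be found in the camera images.
- attenuator_6db_mid (a point): centre (26 mm above the underside) of the loose attenuator: an upright cylinder, 19 mm in diameter and 52 mm tall, silver foot (16 mm tall), above it a red sleeve and gold cap, 14 to 15 mm thick; 40 to 85 g; z points up
- n_adapter_mid (a point): centre (23.5 mm above the underside) of another loose upright cylinder, 19 mm in diameter and 47 mm tall, silver and gold without red; leave alone
- terminator_mid (a point): centre (19.5 mm above the underside) of a loose upright cylinder, 19 mm in diameter and 39 mm tall, black and silver; leave alone
- socket (a point): centre of the socket's mouth, 64 mm above the table, on the fixed clamping fixture (blue base 112 x 92 x 12 mm, core 39 mm in diameter). The socket is a blind upright bore, 23 mm in diameter, 15 mm deep, its mouth flared over the top 3 mm; an attenuator standing home in it has its centre 11 mm above this point. Clamp ring and wrench turn about the vertical line through this point. z up
- ring_top (a point): centre of the top of the knurled dark clamp ring (52 mm in diameter, 13 mm tall) round the core, about 45 mm above the table. It screws down 1.5 mm per radian clockwise (seen from above), holds by friction (0.15 N m), and comes up hard at its seat after 0.5 to 0.85 rad. The wrench's direction does not tell where the seat is; feel for it
- wrench_grip (a point): point on the axis of the level red wrench handle (16 mm in diameter, red from 98 to 188 mm from the ring's axis), 38 mm above the table, 140 mm from the ring's axis; its x axis points along the handle to the ring, z up. The outer end points roughly to the robot. The steel head is fixed to the clamp ring; the handle breaks over about an upright pivot 44 mm from the ring's axis
- click_pin (a joint): yellow pin over the pivot (m): 0 while the handle is straight, it rises 8 mm per rad of break-over, 1.7 mm at the end stop (0.21 rad). The ring runs at about 1 N across the handle at wrench_grip; tight, the handle gives way at about 9 N, then resists less and less: three quarters after 6 mm, half after 12 mm, a fifth at the stop (20 mm), then hard. It springs back when let go
Things that resemble listed ones, but are neither listed nor needed, are in the scene too. What is shaped like the part that bears attenuator_6db_mid but turquoise is not meant.

How it is judged (in metres and radians):
On the way, in this order (a step that is already met when the one before it is completed fails the run):
1. the attenuator stands home in the socket, let go, before the clamp ring is tightened (horizontal distance between attenuator_6db_mid and socket below 0.003 m and z of attenuator_6db_mid in the frame of socket below 0.014 m and angle between attenuator_6db_mid's own z axis and vertical below 0.12 rad and contact force between the fingers and attenuator_6db below 0.1 N and z of ring_top in the frame of socket above -0.0199 m), for 0.2 s.
2. the ring is tight and the wrench has broken over (pin up by more than 0.4 mm: 0.05 rad) (value of joint click_pin above 0.0004 m and z of ring_top in the frame of socket below -0.0201 m).
At the end, for the whole second after the job is handed in: the attenuator stands home in the socket (3 mm off its axis and depth at most, upright within 0.12 rad), at rest; the clamp ring is at its seat (20.1 mm or more below the socket's mouth, within 0.12 rad of tight); the wrench is let go and straight (pin below 0.24 mm) (horizontal distance between attenuator_6db_mid and socket below 0.003 m and z of attenuator_6db_mid in the frame of socket below 0.014 m and angle between attenuator_6db_mid's own z axis and vertical below 0.12 rad and z of ring_top in the frame of socket below -0.0201 m and value of joint click_pin below 0.00024 m and linear speed of attenuator_6db below 0.02 m/s); the robot touches nothing.
It fails at once if the wrench was pushed on past the click to the end of its break-over (pin up by more than 1.44 mm: 0.18 rad): over-torqued (value of joint click_pin above 0.00144 m).
It fails at once if the plain adapter was disturbed (moved 20 mm) (distance of n_adapter_mid from where it was at the start of the episode above 0.02 m).
It fails at once if the black terminator was disturbed (moved 20 mm) (distance of terminator_mid from where it was at the start of the episode above 0.02 m).
It also fails if it takes over 69 s, if anything falls off the work surface, if the arm or the gripper's body presses on something with over 40 N, if the wrist force passes 120 N, or if a joint passes its speed limit or range.

## Working session

There is one attempt and no reset: what is moved stays moved. The work goes in short steps, Python scripts to look and compute and a tool call to move; the robot and the scene stay as the last step left them, time stands still between calls to the robot, and variables do not carry over. Pictures are saved under pics/ and viewed, at most 10 in all, crops included, and the job is handed in when it is done.

Besides the shell and the picture viewer there is one more tool, called after ">>>" as name(argument=value, ...), one argument or row to a line, values as JSON. apply_moves: Moves the arm, as the interface text tells. Its arguments: {"type":"object","properties":{"targets":{"type":"array"},"squeeze":{"type":"number"}},"required":["targets"]}

```bash
mkdir -p pics; cat > h.py <<'E'
import numpy as np, cv2
from rig import bot, eyes, find_in, outline_of, pinpoint
np.set_printoptions(precision=4, suppress=True)
def save(f,n): cv2.imwrite('pics/'+n, f['pixels'][:,:,::-1])
E
python3 - <<'E'
from h import *
print(bot.sense(), bot.tips_ahead)
fs={n:eyes.grab_frame(n) for n in('side','top')}
cv2.imwrite('pics/a.png', np.vstack([cv2.resize(fs[n]['pixels'],(400,300))for n in fs])[:,:,::-1])
save(fs['top'],'top.png'); save(fs['side'],'side.png')
for n in fs:
  print(n,fs[n]['extrinsics'])
  for k in['attenuator_6db_mid','n_adapter_mid','terminator_mid','socket','ring_top','wrench_grip','click_pin']:
    print(n,k,[(np.round(d['xyz'],4),round(d['score'],2)) for d in pinpoint(fs[n],k)])
E
```

```text
{'clock': 0.0, 'joint_positions': array([65.8784, 23.5991, -0.7303, 91.5032,  0.3227, 64.9909, -4.7105]), 'qd': array([ 0.0484,  0.0899, -0.0181,  0.0473,  0.0037,  0.0093,  0.1179]), 'joint_efforts': array([ -0.0003, -60.0623,   0.6822, -29.9415,   0.0138,   0.0105,
        -0.    ]), 'tool_pos': array([ 0.2157, -0.586 ,  0.2201]), 'eef_rot': array([-179.9091,    0.0074,   20.2172]), 'force': array([ 0.0415, -0.6444,  0.0995]), 'torque': array([ 0.0084, -0.0533,  0.0061]), 'gripper_force': 0.0, 'width': 1.0038158015833234} 0.022
side [[-0.9071 -0.4209 -0.0054  0.394 ]
 [-0.2345  0.5158 -0.824   0.2649]
 [ 0.3497 -0.7462 -0.5665  0.5798]
 [ 0.      0.      0.      1.    ]]
side attenuator_6db_mid [(array([ 0.5185, -0.1037,  0.0261]), 0.8), (array([ 0.4555, -0.1028,  0.0293]), 0.78), (array([ 0.4348, -0.0445,  0.0247]), 0.62), (array([ 0.497 , -0.0346,  0.0241]), 0.48)]
side n_adapter_mid [(array([ 0.4335, -0.0429,  0.0272]), 0.59)]
side terminator_mid [(array([ 0.563 , -0.0468,  0.0195]), 0.58), (array([ 0.4953, -0.0393,  0.0266]), 0.49)]
side socket [(array([ 0.5779, -0.2833,  0.0628]), 0.82)]
side ring_top [(array([ 0.5776, -0.2829,  0.0441]), 0.77)]
side wrench_grip [(array([ 0.4455, -0.284 ,  0.0379]), 0.78)]Traceback (most recent call last):
  File "<stdin>", line 9, in <module>
ValueError: it knows: attenuator_6db_mid, n_adapter_mid, ring_top, socket, terminator_mid, wrench_grip
```

View pics/top.png

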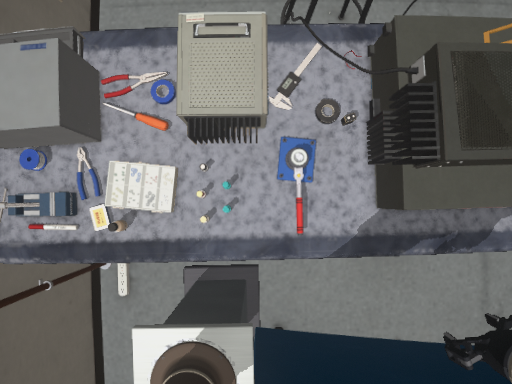

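View pics/side.png

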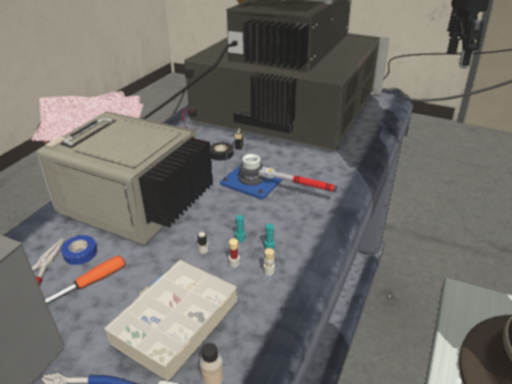

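Candidates for the red-sleeved part, by side-view pixel: silver/gold with a red band (234,252), plain gold (269,262), black (202,243), and turquoise look-alikes (240,228) and (270,236). I choose (234,252), which should be (201,194) in the top view, and check it in a crop.

```bash
python3 - <<'E'
from h import *
fs={n:eyes.grab_frame(n) for n in('side','top')}
a=cv2.resize(fs['side']['pixels'][205:285,185:285],(500,400),interpolation=cv2.INTER_CUBIC)
cv2.imwrite('pics/crop.png',a[:,:,::-1])
def proj(f,p):
  c=f['extrinsics']@np.r_[p,1]; s=c[:2]/c[2]; s=s*(1+f['k1']*(s@s)); return (f['mtx']@np.r_[s,1])[:2]
for n in fs:
  for k in['attenuator_6db_mid','n_adapter_mid','terminator_mid','socket','ring_top','wrench_grip']:
    for d in pinpoint(fs[n],k): print(n,k,np.round(d['xyz'],4),round(d['score'],2),proj(fs[n],d['xyz']).round())
E
```

```text
side attenuator_6db_mid [ 0.458  -0.0985  0.0288] 0.69 [268. 236.]
side attenuator_6db_mid [ 0.4959 -0.0393  0.0268] 0.5 [234. 252.]
side attenuator_6db_mid [ 0.5169 -0.103   0.0255] 0.46 [239. 228.]
side n_adapter_mid [ 0.4356 -0.0444  0.0243] 0.6 [267. 261.]
side n_adapter_mid [ 0.5783 -0.2825  0.0418] 0.48 [251. 167.]
side terminator_mid [ 0.5675 -0.0457  0.0163] 0.53 [201. 242.]
side ring_top [ 0.5804 -0.281   0.0422] 0.81 [250. 167.]
side wrench_grip [ 0.4457 -0.2854  0.0377] 0.7 [309. 182.]
top attenuator_6db_mid [ 0.499  -0.0396  0.0283] 0.44 [201. 193.]
top attenuator_6db_mid [ 0.4544 -0.1039  0.0274] 0.43 [227. 210.]
top attenuator_6db_mid [ 0.5168 -0.103   0.0259] 0.37 [226. 186.]
top n_adapter_mid [ 0.4329 -0.0466  0.0221] 0.59 [205. 219.]
top terminator_mid [ 0.5576 -0.0461  0.02  ] 0.61 [204. 170.]
top socket [ 0.5813 -0.2815  0.0641] 0.58 [297. 157.]
top ring_top [ 0.5819 -0.2849  0.042 ] 0.65 [298. 158.]
top ring_top [ 0.4343 -0.0466  0.0239] 0.2 [205. 219.]
top wrench_grip [ 0.4435 -0.2841  0.0374] 0.6 [299. 213.]
```

View pics/crop.png

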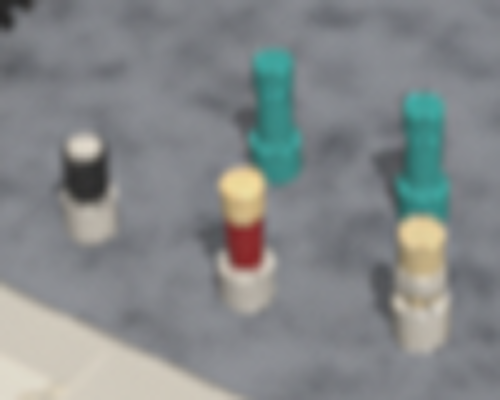

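The crop shows the red-sleeved, gold-capped part at side pixel (234,252), about (0.497,-0.038). Black is to its left, plain gold to its right and turquoise behind, so the choice holds. Next I hover over it.

```bash
cat >> h.py <<'E'
from scipy.spatial.transform import Rotation as Ro
def row(pos, yaw, s=None):
  s=s or bot.sense(); R=Ro.from_euler('xyz',s['eef_rot'],degrees=True)
  T=Ro.from_euler('xyz',[180,0,yaw],degrees=True)
  return np.r_[R.inv().apply(np.array(pos)-s['tool_pos']), np.degrees((R.inv()*T).as_rotvec())/6]
def wpix(f,s,p):
  "world point -> wrist pixel"
  T=np.eye(4);T[:3,:3]=Ro.from_euler('xyz',s['eef_rot'],degrees=True).as_matrix();T[:3,3]=s['tool_pos']
  c=np.linalg.inv(T@f['hand_eye'])@np.r_[p,1]; q=c[:2]/c[2]; q=q*(1+f['k1']*(q@q)); return (f['mtx']@np.r_[q,1])[:2]
E
python3 - <<'E'
from h import *
print(row([.49,-.04,.2],0)); print(eyes.grab_frame('wrist')['hand_eye'])
E
```

```text
[ 0.446  -0.4182  0.0209  0.0001 -0.0002  3.3687]
[[ 0.0003 -0.9641 -0.2655  0.0682]
 [ 1.      0.0002  0.0003 -0.0002]
 [-0.0003 -0.2655  0.9641 -0.1539]
 [ 0.      0.      0.      1.    ]]
```

>>> apply_moves(
  targets=[
    [1,0.045,-0.042,0.002,0,0,0.3],
    [1,0.09,-0.084,0.004,0,0,0.7],
    [1,0.134,-0.126,0.006,0,0,1.0],
    [1,0.178,-0.167,0.008,0,0,1.4],
    [1,0.223,-0.209,0.01,0,0,1.7],
    [1,0.268,-0.251,0.012,0,0,2.0],
    [1,0.312,-0.293,0.014,0,0,2.4],
    [1,0.357,-0.335,0.016,0,0,2.7],
    [1,0.4,-0.376,0.018,0,0,3.0],
    [1,0.446,-0.418,0.02,0,0,3.37],
    [1,0.446,-0.418,0.02,0,0,3.37],
    [0.45,0.446,-0.418,0.02,0,0,3.37],
    [0.45,0.446,-0.418,0.02,0,0,3.37],
    [0.45,0.446,-0.418,0.02,0,0,3.37],
  ],
)

```text
clock: 2.9
tool_pos: [0.4897, -0.0415, 0.201]
eef_rot: [180.0, -0.0, -0.1]
force: [0.3, 0.5, 0.2]
width: 0.455
gripper_force: 0.0
```

```bash
python3 - <<'E'
from h import *
s=bot.sense(); f=eyes.grab_frame('wrist'); save(f,'w1.png'); print(s['tool_pos'],s['eef_rot'],s['force'],s['width'])
for k in['attenuator_6db_mid','n_adapter_mid','terminator_mid']:
    for d in pinpoint(f,k): print(k,np.round(d['xyz'],4),round(d['score'],2),wpix(f,s,d['xyz']).round())
E
```

```text
[ 0.4897 -0.0415  0.201 ] [179.9732  -0.007   -0.1331] [0.2648 0.5363 0.1604] 0.45487195907441835
attenuator_6db_mid [ 0.4547 -0.1007  0.027 ] 0.87 [305. 207.]
attenuator_6db_mid [ 0.5186 -0.1037  0.0273] 0.76 [310. 153.]
attenuator_6db_mid [ 0.4954 -0.0387  0.0213] 0.54 [253. 172.]
n_adapter_mid [ 0.4303 -0.0429  0.0265] 0.66 [257. 226.]
terminator_mid [ 0.5672 -0.0459  0.0163] 0.48 [259. 108.]
```

View pics/w1.png

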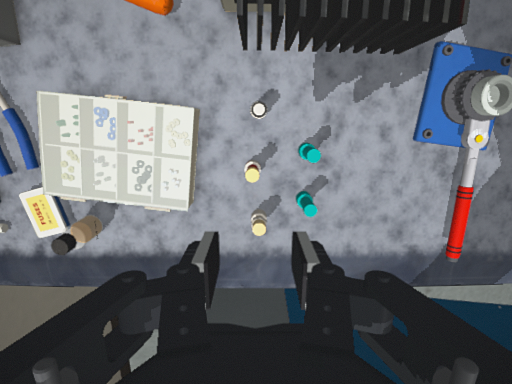

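The wrist view shows the red part's gold cap at (252,172), plain gold at (259,226), black at (259,108) and turquoise at (309,152) and (307,203). The fixture is at the right with its wrench pointing towards the robot. I refine the cap position from the gold pixels.

```bash
cat >> h.py <<'E'
def wray(f,s,px,z):
  "wrist pixel -> world point at height z"
  T=np.eye(4);T[:3,:3]=Ro.from_euler('xyz',s['eef_rot'],degrees=True).as_matrix();T[:3,3]=s['tool_pos']; T=T@f['hand_eye']
  q=cv2.undistortPoints(np.array([[px]],float),f['mtx'],np.array([f['k1'],0,0,0.]))[0,0]
  d=T[:3,:3]@np.r_[q,1]; return T[:3,3]+d*(z-T[2,3])/d[2]
def gold(f,c,r=14):
  x,y=map(int,c); h=cv2.cvtColor(f['pixels'],cv2.COLOR_RGB2HSV).astype(int)
  m=(h[...,0]>12)&(h[...,0]<30)&(h[...,1]>70)&(h[...,2]>190); k=np.zeros_like(m);k[y-r:y+r,x-r:x+r]=1
  v,u=np.nonzero(m&k); return np.array([u.mean(),v.mean()]),len(u)
E
python3 - <<'E'
from h import *
s=bot.sense(); f=eyes.grab_frame('wrist')
c,n=gold(f,(252,172)); print(c,n,wray(f,s,c,.052)); print(f['k1'])
print(row([.4968,-.0388,.120],0)); print(row([.4968,-.0388,.043],0))
E
```

```text
[252.8163 175.0612] 147 [ 0.498  -0.0378  0.052 ]
-0.0488080017018696
[ 0.0068 -0.0017  0.081   0.001  -0.0013 -0.0071]
[ 0.0068 -0.0017  0.158   0.001  -0.0013 -0.0071]
```

>>> apply_moves(
  targets=[
    [0.45,0.004,-0.001,0.04,0,0,0],
    [0.45,0.007,-0.0025,0.08,0,0,0],
    [0.45,0.007,-0.0025,0.11,0,0,0],
    [0.45,0.007,-0.0025,0.135,0,0,0],
    [0.45,0.007,-0.0025,0.15,0,0,0],
    [0.45,0.007,-0.0025,0.158,0,0,0],
    [0.45,0.007,-0.0025,0.158,0,0,0],
    [0.1,0.007,-0.0025,0.158,0,0,0],
    [0.1,0.007,-0.0025,0.158,0,0,0],
    [0.1,0.007,-0.0025,0.158,0,0,0],
    [0.1,0.007,-0.0025,0.158,0,0,0],
    [0.1,0.007,-0.0025,0.158,0,0,0],
  ],
  squeeze=30,
)

```text
clock: 4.65
tool_pos: [0.4971, -0.0377, 0.0429]
eef_rot: [180.0, -0.0, -0.0]
force: [-0.1, 0.9, 0.9]
width: 0.099
gripper_force: 0.0
```

```bash
python3 - <<'E'
from h import *
s=bot.sense(); f=eyes.grab_frame('wrist'); save(f,'w2.png'); print(s)
E
```

```text
{'clock': 4.65, 'joint_positions': array([  12.9038,   26.2866,  -17.6309,  117.3627,   12.5615,   38.0939,
       -102.9522]), 'qd': array([-0.0727,  0.1828,  0.1088,  0.0218,  0.0435, -0.0465, -0.1266]), 'joint_efforts': array([  0.0058, -52.2962,  -3.0464, -19.9353,   0.0094,   0.0013,
         0.0003]), 'tool_pos': array([ 0.4971, -0.0377,  0.0429]), 'eef_rot': array([179.9979,  -0.0073,  -0.0059]), 'force': array([-0.1127,  0.8647,  0.8822]), 'torque': array([-0.0075,  0.0351,  0.0247]), 'gripper_force': 0.0, 'width': 0.09877294297182025}
```

View pics/w2.png

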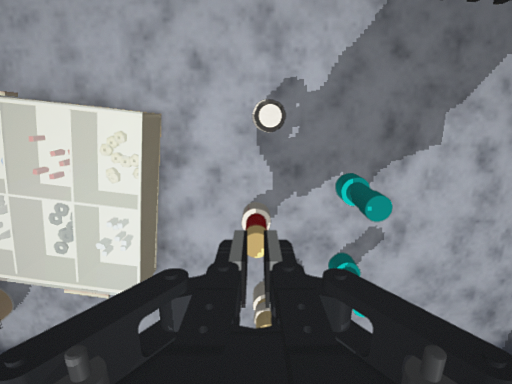

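```bash
python3 - <<'E'
from h import *
s=bot.sense(); f=eyes.grab_frame('wrist')
c,n=gold(f,(256,240),16);print(c,n,wray(f,s,c,.05), wray(f,s,(256,215),.016), wpix(f,s,(.497,-.038,.052)), wpix(f,s,(.497,-.038,.021)))
cv2.imwrite('pics/w2c.png',cv2.resize(f['pixels'][190:340,190:330],None,fx=4,fy=4,interpolation=cv2.INTER_CUBIC)[:,:,::-1])
E
```

```text
[255.2646 244.8492] 325 [ 0.4968 -0.0372  0.05  ] [ 0.5024 -0.0378  0.016 ] [256.65  246.027] [256.3842 225.4546]
```

View pics/w2c.png

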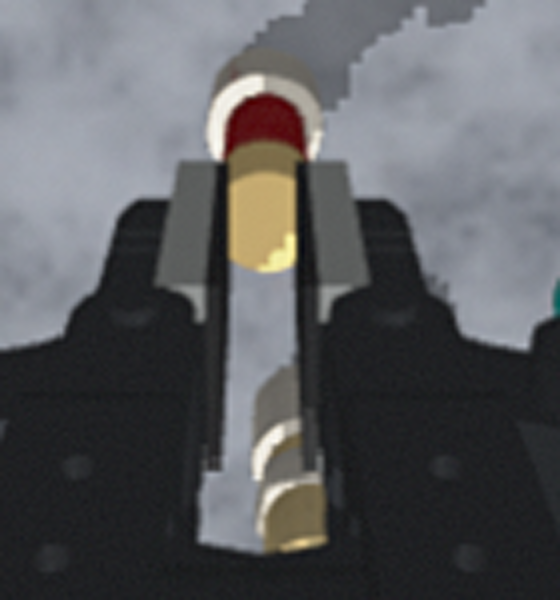

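The crop shows the cap between the pads at about (256,245), centred, with no grip force yet. I close further.

>>> apply_moves(
  targets=[
    [0,0,0,0,0,0,0],
    [0,0,0,0,0,0,0],
    [0,0,0,0,0,0,0],
    [0,0,0,0,0,0,0],
    [0,0,0,0,0,0,0],
  ],
  squeeze=35,
)

```text
clock: 5.38
tool_pos: [0.497, -0.0376, 0.0429]
eef_rot: [180.0, -0.0, -0.0]
force: [-0.5, -0.7, -0.4]
width: 0.0
gripper_force: 0.0
```

```bash
python3 - <<'E'
from h import *
s=bot.sense(); f=eyes.grab_frame('wrist'); t=eyes.grab_frame('top')
print(s['tool_pos'],s['width'],s['gripper_force'])
c,n=gold(f,(256,240),16);print(c,n,wray(f,s,c,.05))
print([ (d['xyz'],d['score']) for k in('socket','ring_top') for d in pinpoint(t,k)])
print(row([.4971,-.0377,.16],0), row([.5795,-.2825,.16],0))
E
```

```text
[ 0.497  -0.0376  0.0429] 4.726730163035211e-05 0.0
[nan nan] 0 [nan nan nan]
[([0.5802, -0.2845, 0.0646], 0.66), ([0.5827, -0.2853, 0.0439], 0.57)]
[ 0.0001  0.     -0.1171  0.0005 -0.0002 -0.0009] [ 0.0825  0.2448 -0.1171  0.0005 -0.0002 -0.0009]h.py:22: RuntimeWarning: Mean of empty slice.
  v,u=np.nonzero(m&k); return np.array([u.mean(),v.mean()]),len(u)
  ret = ret.dtype.type(ret / rcount)
```

```bash
python3 - <<'E'
from h import *
f=eyes.grab_frame('wrist');s=eyes.grab_frame('side')
im=np.hstack([f['pixels'][100:300,150:400],cv2.resize(s['pixels'][180:300,160:310],(250,200))])
cv2.imwrite('pics/x.png',cv2.resize(im,(800,320),interpolation=cv2.INTER_CUBIC)[:,:,::-1])
E
```

```text
(no output)
```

View pics/x.png

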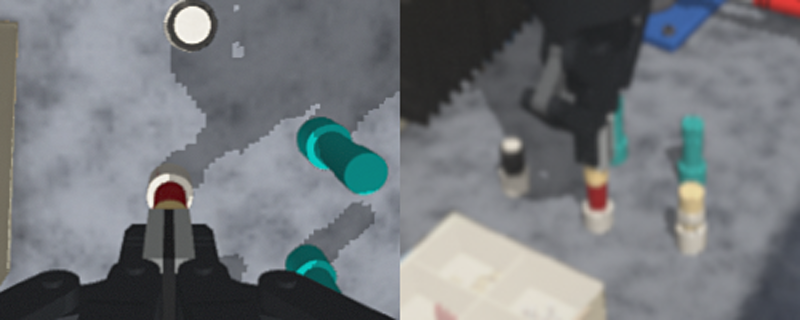

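```bash
python3 - <<'E'
from h import *
s=bot.sense(); f=eyes.grab_frame('wrist'); g=eyes.grab_frame('side')
print(f['mtx'])
for z in(.02,.03,.04,.05,.06,.07):
  print(z,wray(f,s,(256,231),z),wray(f,s,(255,261),z))
E=np.linalg.inv(g['extrinsics'])
for px in((234,243),(238,238)):
  q=cv2.undistortPoints(np.array([[px]],float),g['mtx'],np.array([g['k1'],0,0,0.]))[0,0]; d=E[:3,:3]@np.r_[q,1]
  for y in(-.02,-.0377,-.05): print(px,E[:3,3]+d*(y-E[1,3])/d[1])
for k in['attenuator_6db_mid']:
    for h in(f,g):
      for d in pinpoint(h,k): print(k,np.round(d['xyz'],4),round(d['score'],2))
E
```

```text
[[289.2443   0.     255.0733]
 [  0.     289.2443 196.2356]
 [  0.       0.       1.    ]]
0.02 [ 0.4927 -0.0378  0.02  ] [ 0.4709 -0.0371  0.02  ]
0.03 [ 0.4968 -0.0377  0.03  ] [ 0.4762 -0.0371  0.03  ]
0.04 [ 0.5009 -0.0377  0.04  ] [ 0.4815 -0.0371  0.04  ]
0.05 [ 0.505  -0.0377  0.05  ] [ 0.4869 -0.0371  0.05  ]
0.06 [ 0.5091 -0.0376  0.06  ] [ 0.4922 -0.0371  0.06  ]
0.07 [ 0.5132 -0.0376  0.07  ] [ 0.4975 -0.0371  0.07  ]
(234, 243) [ 0.484  -0.02    0.0661]
(234, 243) [ 0.4938 -0.0377  0.0484]
(234, 243) [ 0.5006 -0.05    0.0361]
(238, 238) [ 0.4762 -0.02    0.0797]
(238, 238) [ 0.4857 -0.0377  0.0625]
(238, 238) [ 0.4923 -0.05    0.0505]
attenuator_6db_mid [ 0.5174 -0.103   0.0252] 0.96
attenuator_6db_mid [ 0.457  -0.1002  0.0291] 0.95
attenuator_6db_mid [ 0.4949 -0.0357  0.022 ] 0.85
attenuator_6db_mid [ 0.4568 -0.0971  0.0277] 0.61
attenuator_6db_mid [ 0.5184 -0.1042  0.0265] 0.52
attenuator_6db_mid [ 0.4971 -0.0391  0.0271] 0.5
```

The combined view shows the part still upright at wrist pixel (256,215), with the shut fingers at (256,231) above its cap. Both cameras put the tips at z of roughly 0.05, so they are higher than nominal. I reopen and go down in small steps, watching the force.

>>> apply_moves(
  targets=[
    [0.4,0,0,0,0,0,0],
    [0.4,0,0,0,0,0,0],
    [0.4,0,0,0,0,0,0],
    [0.4,0,0,0,0,0,0],
    [0.4,0,0,0.004,0,0,0],
    [0.4,0,0,0.008,0,0,0],
    [0.4,0,0,0.01,0,0,0],
    [0.4,0,0,0.01,0,0,0],
  ],
)

```text
clock: 6.88
tool_pos: [0.4969, -0.0376, 0.0326]
eef_rot: [-180.0, 0.0, -0.0]
force: [-0.2, 0.6, -0.8]
width: 0.401
gripper_force: 0.0
```

```bash
python3 - <<'E'
from h import *
s=bot.sense();f=eyes.grab_frame('wrist');g=eyes.grab_frame('side');print(s['tool_pos'],s['force'],bot.tips_ahead)
im=np.hstack([cv2.resize(f['pixels'][180:300,180:330],(400,320)),cv2.resize(g['pixels'][180:270,180:292],(400,320),interpolation=cv2.INTER_CUBIC)])
cv2.imwrite('pics/y.png',im[:,:,::-1])
E
```

```text
[ 0.4969 -0.0376  0.0326] [-0.1926  0.6097 -0.8071] 0.022
```

View pics/y.png

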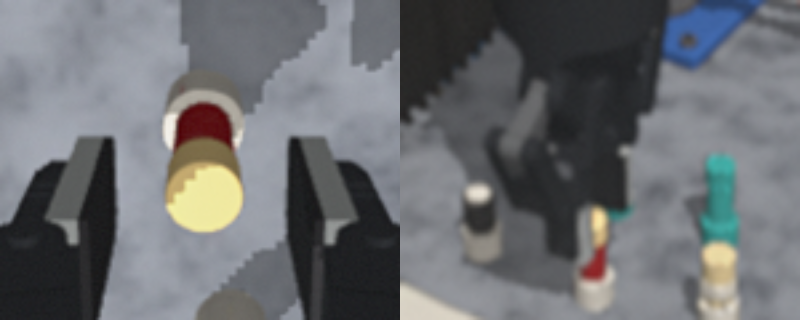

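The crops show the cap (wrist pixel about (256,250)) between the open pads, whose tips are level with the upper sleeve in the side view. Another 8 mm is safe on either reading of the tip height, so I go down that far and grip.

>>> apply_moves(
  targets=[
    [0.4,0,0,0.004,0,0,0],
    [0.4,0,0,0.008,0,0,0],
    [0.4,0,0,0.008,0,0,0],
    [0,0,0,0.008,0,0,0],
    [0,0,0,0.008,0,0,0],
    [0,0,0,0.008,0,0,0],
    [0,0,0,0.008,0,0,0],
    [0,0,0,0.008,0,0,0],
  ],
  squeeze=35,
)

```text
clock: 7.98
tool_pos: [0.4971, -0.0377, 0.025]
eef_rot: [180.0, -0.0, -0.0]
force: [0.3, 0.5, 0.5]
width: 0.157
gripper_force: 34.1
```

```bash
python3 - <<'E'
from h import *
s=bot.sense();f=eyes.grab_frame('wrist');print(s['tool_pos'],s['force'],s['width'],s['gripper_force'])
T=np.array(f['hand_eye'])
# tip ray in tool frame, assuming front edge at tool x = 11 mm
h=cv2.cvtColor(f['pixels'],cv2.COLOR_RGB2HSV).astype(int)
print(f['pixels'][205:265:4,240].tolist())
c,n=gold(f,(256,255),18);print(c,n,wray(f,s,c,.052))
print(row([.4971,-.0377,.13],0), row([.5800,-.2835,.13],0))
E
```

```text
[ 0.4971 -0.0377  0.025 ] [0.3113 0.4647 0.5187] 0.15679381755611418 34.075618386268616
[[154, 158, 167], [147, 150, 160], [144, 150, 158], [150, 154, 164], [153, 158, 168], [139, 145, 152], [170, 169, 166], [22, 23, 24], [23, 23, 23], [22, 23, 24], [24, 26, 27], [23, 24, 25], [23, 24, 27], [36, 33, 30], [31, 28, 26]]
[255.4189 260.7322] 549 [ 0.4977 -0.0373  0.052 ]
[ 0.      0.     -0.1051  0.0003 -0.0011 -0.0015] [ 0.083   0.2458 -0.105   0.0003 -0.0011 -0.0015]
```

Gripped. I lift and carry to a viewpoint short of the socket.

>>> apply_moves(
  targets=[
    [0,0,0,-0.03,0,0,0],
    [0,0,0,-0.07,0,0,0],
    [0,0,0,-0.11,0,0,0],
    [0,0.005,0.03,-0.125,0,0,0],
    [0,0.012,0.07,-0.125,0,0,0],
    [0,0.018,0.11,-0.125,0,0,0],
    [0,0.023,0.15,-0.125,0,0,0],
    [0,0.028,0.19,-0.125,0,0,0],
    [0,0.033,0.225,-0.125,0,0,0],
    [0,0.033,0.245,-0.125,0,0,0],
    [0,0.033,0.246,-0.125,0,0,0],
    [0,0.033,0.246,-0.125,0,0,0],
  ],
)

```text
clock: 9.52
tool_pos: [0.5301, -0.2819, 0.1498]
eef_rot: [-179.9, 0.0, 0.1]
force: [-0.8, -0.9, -0.5]
width: 0.155
gripper_force: 34.2
```

```bash
python3 - <<'E'
from h import *
s=bot.sense();f=eyes.grab_frame('wrist');save(f,'w3.png');print(s['tool_pos'],s['eef_rot'],s['width'],s['gripper_force'])
for h in(f,eyes.grab_frame('top')):
  for k in('socket','ring_top','wrench_grip'):
    for d in pinpoint(h,k): print(k,np.round(d['xyz'],4),round(d['score'],2),wpix(f,s,d['xyz']).round())
E
```

```text
[ 0.5301 -0.2819  0.1498] [-179.9374    0.0142    0.0802] 0.1547970647615585 34.17565047740936
socket [ 0.5819 -0.2844  0.0634] 0.76 [259. 137.]
wrench_grip [ 0.4399 -0.2879  0.0364] 0.89 [261. 275.]
ring_top [ 0.5829 -0.287   0.045 ] 0.42 [262. 135.]
```

View pics/w3.png

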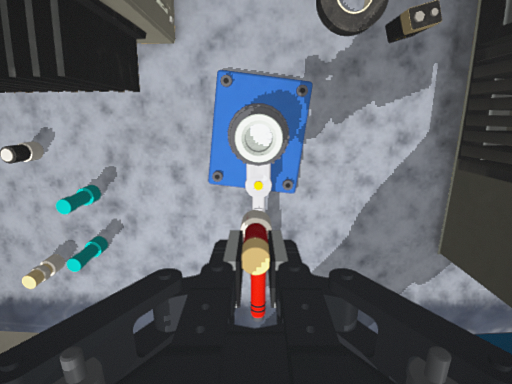

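The view shows the held part at (256,245), the socket's white rim at about (259,136), the yellow pin at (258,186) and the red handle at (258,295). I fit the rim.

```bash
python3 - <<'E'
from h import *
s=bot.sense();f=eyes.grab_frame('wrist')
hsv=cv2.cvtColor(f['pixels'],cv2.COLOR_RGB2HSV).astype(int)
m=((hsv[...,2]>165)&(hsv[...,1]<40)).astype(np.uint8); k=np.zeros_like(m);cv2.circle(k,(259,136),32,1,-1)
m*=k; m[162:]=0
n,l,st,ce=cv2.connectedComponentsWithStats(m); i=1+st[1:,4].argmax(); print(st[i],ce[i])
c=cv2.findContours((l==i).astype(np.uint8),0,1)[0]; c=max(c,key=len); print(cv2.minEnclosingCircle(c),cv2.fitEllipse(c))
(cx,cy),r=cv2.minEnclosingCircle(c); print(wray(f,s,(cx,cy),.064), 'r px expected',.0195*289/.24)
g=cv2.cvtColor(f['pixels'],cv2.COLOR_RGB2GRAY)
for y in range(108,166,3): print(y,g[y,230:290:3])
mt=cv2.HoughCircles(cv2.medianBlur(g,3),cv2.HOUGH_GRADIENT,1,5,param1=120,param2=12,minRadius=9,maxRadius=34)
print(np.array([q for q in mt[0] if abs(q[0]-259)<8 and abs(q[1]-135)<10]))
E
```

```text
[ 233  114   48   48 1777] [256.3967 137.4569]
((256.42266845703125, 137.73733520507812), 24.17473602294922) ((256.3651123046875, 137.7386016845703), (47.15330123901367, 47.50609588623047), 173.10545349121094)
[ 0.5817 -0.2838  0.064 ] r px expected 23.481250000000003
108 [118 117 119 103 108  83 106  97  87  83  83  81  76  81  74  83  81  81
  82  82]
111 [118 118  93 113 100 117 108  84  81  82  84  82  84  80  80  80  77  84
  85  84]
114 [119  99 113 116 116 113  82 141 199 200 183 103  76  80  81  80  87  83
  82  81]
117 [114 108 112 116 112 213 249 245 243 243 244 246 249 140  76  81  79  75
  84  82]
120 [116 107 113 128 243 244 244 244 240 238 243 244 243 246 202  75  82  71
  80  82]
123 [102 113 112 246 245 245 231 233 236 237 238 236 239 244 246 180  79  80
  78  82]
126 [107 110 209 244 244 225 237 246 243 238 246 241 239 239 244 248 119  81
  79  80]
129 [114 109 248 245 223 219 233 244 244 242 238 246 246 235 241 245 225  78
  81  83]
132 [113 162 246 245 220 196 198 246 244 242 241 245 246 223 236 244 246  77
  82  81]
135 [113 199 244 234 204 190 194 243 240 235 240
[... 356 characters left out ...]
 224 241 244 203 112
  92 115]
150 [119 112 208 244 244 188 181 128 161 176 137 158 216 229 244 247 115 105
 114 115]
153 [122 113 109 246 245 246 211 184 198 203 197 204 232 244 245 168 112 104
 116 116]
156 [119 120 108 115 244 245 244 246 242 234 244 246 245 247 196 109 101 101
 116 116]
159 [121 120 122 117 110 182 249 246 244 244 244 246 239 130 110  94  84 101
 120 116]
162 [121 121 121 120 122 116 108 119 148 177 136 109 111 109 109  81  83 102
 117 117]
165 [120 120 121 119 116 206 240 224 174 155 196 228 236  88  81  82  84 102
 116 116]
[[256.5 137.5  24.5]
 [258.5 132.5  18.8]
 [252.5 133.5  18.5]
 [263.5 133.5  20.1]
 [261.5 144.5  16.2]
 [262.5 127.5  16.5]
 [254.5 128.5  14.5]]
```

```bash
python3 - <<'E'
from h import *
for i in range(3):
  s=bot.sense();print(s['clock'],s['tool_pos'],s['eef_rot']); f=eyes.grab_frame('wrist')
h=cv2.cvtColor(f['pixels'],cv2.COLOR_RGB2HSV)
m=cv2.inRange(f['pixels'],(165,165,165),(255,255,255))&cv2.inRange(h,(0,0,165),(180,40,255)); k=np.zeros_like(m);cv2.circle(k,(257,137),27,255,-1); m&=k
c=max(cv2.findContours(m,0,1)[0],key=len);(cx,cy),r=cv2.minEnclosingCircle(c);p=wray(f,s,(cx,cy),.064);print(p,r)
print(row([p[0]-.0005,p[1]-.0003,.1],0))
print(gold(f,(256,255),20), wpix(f,s,s['tool_pos']+[0,0,.027]))
E
```

```text
9.975 [ 0.5301 -0.2834  0.15  ] [179.9963  -0.0038   0.0144]
10.025 [ 0.5301 -0.2835  0.15  ] [179.995   -0.0059   0.005 ]
10.075 [ 0.53   -0.2836  0.1499] [179.9954  -0.0024   0.0007]
[ 0.5816 -0.2839  0.064 ] 24.137500762939453
[ 0.0511  0.0005  0.0499  0.0003  0.0001 -0.0011]
(array([254.387 , 259.6916]), 522) [256.1545 261.7757]
```

>>> apply_moves(
  targets=[
    [0,0.025,0,0.02,0,0,0],
    [0,0.051,0.0005,0.035,0,0,0],
    [0,0.051,0.0005,0.05,0,0,0],
    [0,0.051,0.0005,0.05,0,0,0],
    [0,0.051,0.0005,0.05,0,0,0],
    [0,0.051,0.0005,0.054,0,0,0],
    [0,0.051,0.0005,0.058,0,0,0],
    [0,0.051,0.0005,0.062,0,0,0],
    [0,0.051,0.0005,0.064,0,0,0],
    [0,0.051,0.0005,0.064,0,0,0],
  ],
)

```text
clock: 11.38
tool_pos: [0.5809, -0.2841, 0.0856]
eef_rot: [-180.0, 0.0, -0.0]
force: [0.2, -0.4, -0.7]
width: 0.154
gripper_force: 34.2
```

>>> apply_moves(
  targets=[
    [0,0,0,0.002,0,0,0],
    [0,0,0,0.004,0,0,0],
    [0,0,0,0.006,0,0,0],
    [0,0,0,0.008,0,0,0],
    [0,0,0,0.009,0,0,0],
    [0,0,0,0.009,0,0,0],
  ],
)

```text
clock: 12.12
tool_pos: [0.581, -0.2841, 0.0768]
eef_rot: [-180.0, 0.0, -0.0]
force: [0.4, 0.3, -0.7]
width: 0.152
gripper_force: 34.2
```

>>> apply_moves(
  targets=[
    [0,0,0,0.001,0,0,0],
    [0,0,0,0.002,0,0,0],
    [0,0,0,0.003,0,0,0],
    [0,0,0,0.003,0,0,0],
  ],
)

```text
clock: 12.62
tool_pos: [0.5811, -0.2842, 0.074]
eef_rot: [180.0, -0.0, -0.0]
force: [0.1, 0.2, 0.3]
width: 0.153
gripper_force: 34.3
```

>>> apply_moves(
  targets=[
    [0,0,0,0.001,0,0,0],
    [0,0,0,0.001,0,0,0],
  ],
)

```text
clock: 12.88
tool_pos: [0.5816, -0.2843, 0.0739]
eef_rot: [180.0, -0.1, -0.0]
force: [-0.9, 0.9, 6.0]
width: 0.148
gripper_force: 34.8
```

>>> apply_moves(
  targets=[
    [0.3,0,0,0,0,0,0],
    [0.3,0,0,0,0,0,0],
    [0.35,0,0,0,0,0,0],
    [0.35,0,0,0,0,0,0],
    [0.35,0,0,-0.02,0,0,0],
    [0.35,0,0,-0.05,0,0,0],
    [0.35,0,0,-0.08,0,0,0],
    [0.35,-0.03,0,-0.08,0,0,0],
    [0.35,-0.06,0,-0.08,0,0,0],
    [0,-0.06,0,-0.08,0,0,0],
    [0,-0.06,0,-0.08,0,0,0],
    [0,-0.06,0,-0.08,0,0,0],
    [0,-0.06,0,-0.08,0,0,0],
  ],
)

```text
clock: 14.5
tool_pos: [0.5216, -0.2839, 0.1528]
eef_rot: [-180.0, -0.0, 0.0]
force: [-0.6, -0.0, 0.9]
width: -0.001
gripper_force: 0.0
```

```bash
python3 - <<'E'
from h import *
s=bot.sense();f=eyes.grab_frame('wrist');g=eyes.grab_frame('side');t=eyes.grab_frame('top')
print(s['clock'],s['tool_pos'],s['force'],s['width'])
for h in(f,g,t):
  for k in('attenuator_6db_mid','wrench_grip','ring_top'):
    for d in pinpoint(h,k): print(k,np.round(d['xyz'],4),round(d['score'],2))
im=np.hstack([cv2.resize(f['pixels'][60:320,130:390],(400,400)),cv2.resize(g['pixels'][130:220,200:350],(400,400))])
cv2.imwrite('pics/z.png',im[:,:,::-1])
E
```

```text
14.5 [ 0.5216 -0.2839  0.1528] [-0.552  -0.0333  0.9391] -0.0012635073510761175
attenuator_6db_mid [ 0.5797 -0.2838  0.0717] 0.95
attenuator_6db_mid [ 0.5179 -0.1014  0.0255] 0.82
attenuator_6db_mid [ 0.4564 -0.0988  0.0263] 0.81
attenuator_6db_mid [ 0.5772 -0.2838  0.0734] 0.68
attenuator_6db_mid [ 0.4565 -0.0999  0.0271] 0.61
attenuator_6db_mid [ 0.5183 -0.1018  0.0261] 0.55
wrench_grip [ 0.4402 -0.284   0.036 ] 0.79
ring_top [ 0.578  -0.2844  0.0425] 0.75
attenuator_6db_mid [ 0.4573 -0.1045  0.0269] 0.49
attenuator_6db_mid [ 0.5179 -0.1045  0.0264] 0.42
ring_top [ 0.5831 -0.2869  0.0442] 0.66
```

View pics/z.png

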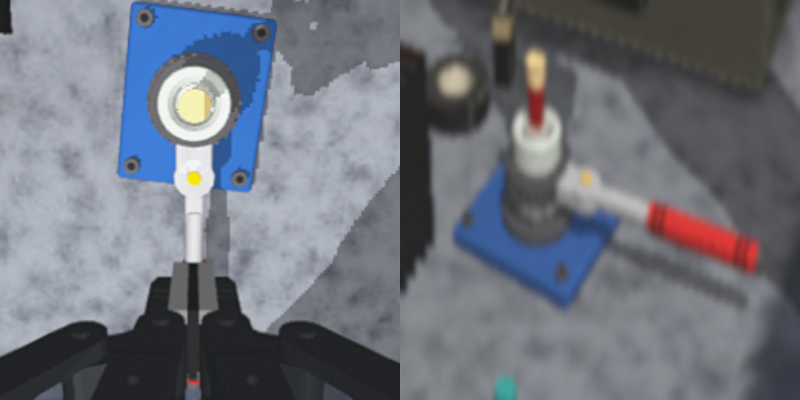

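The crops show the part seated upright in the socket (wrist crop (194,105), side crop (536,90)). The wrench is straight, pointing at the robot. Next I plan the pushing arc with shut fingers, their +y corner against the handle.

```bash
cat >> h.py <<'E'
A=np.array([.5812,-.2838])
def P(phi,z=.014):
  u=np.array([-np.cos(phi),np.sin(phi)]); n=np.array([np.sin(phi),np.cos(phi)])
  return np.r_[A+.14*u-.008*n-[.011,.007], z]
E
python3 - <<'E'
from h import *
s=bot.sense(); print(s['joint_positions'])
print(row(P(-.3,.1),0,s),row(P(-.3,.026),0,s))
q0=P(-.3)
for p in np.arange(-.3,.9,.1): print(round(p,2),(P(p)-q0)*[1,-1,1])
E
```

```text
[ 34.7401  25.0913 -14.4237  99.5842   7.3027  56.2327 -72.4512]
[-0.0822  0.0557  0.0529  0.0007 -0.0007 -0.001 ] [-0.0822  0.0556  0.1269  0.0007 -0.0007 -0.001 ]
-0.3 [ 0. -0.  0.]
-0.2 [-0.0042 -0.0134  0.    ]
-0.1 [-0.0071 -0.0271  0.    ]
0.0 [-0.0086 -0.041   0.    ]
0.1 [-0.0087 -0.055   0.    ]
0.2 [-0.0074 -0.069   0.    ]
0.3 [-0.0047 -0.0827  0.    ]
0.4 [-0.0007 -0.0962  0.    ]
0.5 [ 0.0047 -0.1091  0.    ]
0.6 [ 0.0113 -0.1215  0.    ]
0.7 [ 0.0192 -0.1331  0.    ]
0.8 [ 0.0281 -0.1439  0.    ]
```

>>> apply_moves(
  targets=[
    [0,-0.03,0.03,0,0,0,0],
    [0,-0.082,0.056,0,0,0,0],
    [0,-0.082,0.056,0.04,0,0,0],
    [0,-0.082,0.056,0.08,0,0,0],
    [0,-0.082,0.056,0.105,0,0,0],
    [0,-0.082,0.056,0.12,0,0,0],
    [0,-0.082,0.056,0.125,0,0,0],
    [0,-0.082,0.056,0.127,0,0,0],
    [0,-0.082,0.056,0.127,0,0,0],
  ],
)

```text
clock: 16.23
tool_pos: [0.4395, -0.3405, 0.0266]
eef_rot: [180.0, -0.1, -0.0]
force: [0.3, -0.1, -1.0]
width: 0.002
gripper_force: 0.0
```

>>> apply_moves(
  targets=[
    [0,0,0,0.002,0,0,0],
    [0,0,0,0.004,0,0,0],
    [0,0,0,0.006,0,0,0],
    [0,0,0,0.006,0,0,0],
  ],
)

```text
clock: 16.73
tool_pos: [0.4389, -0.34, 0.0197]
eef_rot: [-180.0, 0.0, -0.0]
force: [-0.3, -0.1, -0.9]
width: -0.002
gripper_force: 0.0
```

>>> apply_moves(
  targets=[
    [0,0,0,0.002,0,0,0],
    [0,0,0,0.004,0,0,0],
    [0,0,0,0.006,0,0,0],
    [0,0,0,0.006,0,0,0],
  ],
)

```text
clock: 17.23
tool_pos: [0.4389, -0.3401, 0.0137]
eef_rot: [-180.0, 0.0, -0.0]
force: [0.9, -1.2, -1.6]
width: -0.002
gripper_force: 0.0
```

>>> apply_moves(
  targets=[
    [0,-0.002,-0.007,0,0,0,0],
    [0,-0.004,-0.014,0,0,0,0],
    [0,-0.006,-0.02,0,0,0,0],
    [0,-0.007,-0.027,0,0,0,0],
    [0,-0.008,-0.032,0,0,0,0],
    [0,-0.008,-0.036,0,0,0,0],
    [0,-0.0085,-0.041,0,0,0,0],
    [0,-0.0085,-0.045,0,0,0,0],
    [0,-0.0085,-0.05,0,0,0,0],
  ],
)

```text
clock: 18.35
tool_pos: [0.4307, -0.29, 0.0139]
eef_rot: [180.0, -0.0, -0.0]
force: [0.7, -2.1, 0.5]
width: 0.001
gripper_force: 0.4
```

```bash
python3 - <<'E'
from h import *
s=bot.sense(); g=eyes.grab_frame('side')
print(s['tool_pos'],s['force'],s['torque'])
m=outline_of(g,'wrench_grip')[0]['mask']; p=g['pixels'].astype(int); r=(p[...,0]>150)&(p[...,1]<80); r[:120]=0;r[220:]=0;r[:,:280]=0;r[:,360:]=0
v,u=np.nonzero(r); print(len(u),u.mean() if len(u) else 0,v.mean() if len(v) else 0)
print([(d['xyz'],d['score']) for d in pinpoint(g,'wrench_grip')])
E
```

```text
[ 0.4307 -0.29    0.0139] [ 0.713  -2.1102  0.4506] [-0.236  -0.1204 -0.0343]
139 316.2158273381295 188.23021582733813
[([0.4433, -0.2688, 0.0355], 0.9)]
```

>>> apply_moves(
  targets=[
    [0,0.0,-0.004,0,0,0,0],
    [0,0.0005,-0.008,0,0,0,0],
    [0,0.001,-0.012,0,0,0,0],
    [0,0.002,-0.0165,0,0,0,0],
    [0,0.003,-0.021,0,0,0,0],
    [0,0.004,-0.025,0,0,0,0],
    [0,0.005,-0.029,0,0,0,0],
    [0,0.0065,-0.034,0,0,0,0],
    [0,0.008,-0.0385,0,0,0,0],
  ],
)

```text
clock: 19.62
tool_pos: [0.4386, -0.2513, 0.0139]
eef_rot: [-180.0, 0.0, 0.0]
force: [-1.1, -0.6, 0.3]
width: -0.002
gripper_force: 0.5
```

```bash
cat >> h.py <<'E'
def st():
  s=bot.sense(); g=eyes.grab_frame('side')
  print(s['clock'],s['tool_pos'],s['force'],s['torque'])
  for d in pinpoint(g,'wrench_grip')[:1]:
    v=np.array(d['xyz'])[:2]-A; print(d['xyz'],'phi',np.pi-np.arctan2(v[1],v[0]))
E
python3 - <<'E'
from h import *
st()
for p in np.arange(.4,1.01,.05): print(round(p,2),(P(p)-P(.4))*[1,-1,1])
E
```

```text
19.625 [ 0.4386 -0.2513  0.0139] [-1.0564 -0.6267  0.2552] [-0.1419  0.2344  0.038 ]
[0.4528, -0.2307, 0.0386] phi 0.39213376006874867
0.4 [ 0. -0.  0.]
0.45 [ 0.0025 -0.0065  0.    ]
0.5 [ 0.0054 -0.0129  0.    ]
0.55 [ 0.0085 -0.0192  0.    ]
0.6 [ 0.012  -0.0253  0.    ]
0.65 [ 0.0158 -0.0312  0.    ]
0.7 [ 0.0198 -0.0369  0.    ]
0.75 [ 0.0242 -0.0424  0.    ]
0.8 [ 0.0288 -0.0477  0.    ]
0.85 [ 0.0337 -0.0527  0.    ]
0.9 [ 0.0388 -0.0575  0.    ]
0.95 [ 0.0441 -0.0621  0.    ]
1.0 [ 0.0497 -0.0663  0.    ]
```

>>> apply_moves(
  targets=[
    [0,0.0012,-0.003,0,0,0,0],
    [0,0.0025,-0.0065,0,0,0,0],
    [0,0.0025,-0.0065,0,0,0,0],
  ],
)

```text
clock: 20.1
tool_pos: [0.4412, -0.2448, 0.0139]
eef_rot: [-180.0, -0.0, 0.0]
force: [-1.1, -0.5, 1.6]
width: 0.001
gripper_force: 0.2
```

>>> apply_moves(
  targets=[
    [0,0.001,-0.0022,0,0,0,0],
    [0,0.002,-0.0045,0,0,0,0],
    [0,0.002,-0.0045,0,0,0,0],
  ],
)

```text
clock: 20.48
tool_pos: [0.4431, -0.2404, 0.0139]
eef_rot: [-180.0, -0.0, 0.0]
force: [-0.1, -1.3, -1.0]
width: 0.002
gripper_force: 0.2
```

Now at phi of about 0.485. I continue in steps of about 4.5 mm, one call at a time.

>>> apply_moves(
  targets=[
    [0,0.001,-0.002,0,0,0,0],
    [0,0.002,-0.004,0,0,0,0],
    [0,0.002,-0.004,0,0,0,0],
  ],
)

```text
clock: 20.85
tool_pos: [0.4451, -0.2364, 0.0139]
eef_rot: [-180.0, 0.0, 0.0]
force: [-1.2, -0.8, -0.1]
width: 0.003
gripper_force: 0.3
```

>>> apply_moves(
  targets=[
    [0,0.001,-0.002,0,0,0,0],
    [0,0.0023,-0.004,0,0,0,0],
    [0,0.0023,-0.004,0,0,0,0],
  ],
)

```text
clock: 21.22
tool_pos: [0.4475, -0.2324, 0.0139]
eef_rot: [-180.0, -0.0, 0.0]
force: [-0.7, -0.8, -0.1]
width: 0.003
gripper_force: 0.3
```

>>> apply_moves(
  targets=[
    [0,0.0012,-0.002,0,0,0,0],
    [0,0.0024,-0.004,0,0,0,0],
    [0,0.0024,-0.004,0,0,0,0],
  ],
)

```text
clock: 21.6
tool_pos: [0.4499, -0.2284, 0.0139]
eef_rot: [-180.0, -0.0, 0.0]
force: [0.3, -0.9, -0.6]
width: 0.001
gripper_force: 0.3
```

>>> apply_moves(
  targets=[
    [0,0.0013,-0.002,0,0,0,0],
    [0,0.0026,-0.004,0,0,0,0],
    [0,0.0026,-0.004,0,0,0,0],
  ],
)

```text
clock: 21.98
tool_pos: [0.4526, -0.2244, 0.0139]
eef_rot: [-180.0, -0.0, 0.0]
force: [0.5, -0.1, 0.2]
width: -0.003
gripper_force: 0.3
```

```bash
python3 -c "
from h import *
st();st()"
```

```text
21.975 [ 0.4526 -0.2244  0.0139] [ 0.4818 -0.1467  0.1981] [-0.0432  0.1846  0.0048]
[0.468, -0.2051, 0.0351] phi 0.607517228595511
22.075 [ 0.4526 -0.2246  0.0139] [-0.288  -0.2745  0.0625] [-0.0399  0.0909  0.0515]
[0.4662, -0.2061, 0.0339] phi 0.5941975682619112
```

>>> apply_moves(
  targets=[
    [0,0.0013,-0.002,0,0,0,0],
    [0,0.0027,-0.004,0,0,0,0],
    [0,0.0027,-0.004,0,0,0,0],
  ],
)

```text
clock: 22.55
tool_pos: [0.4552, -0.2204, 0.0139]
eef_rot: [-180.0, -0.0, 0.0]
force: [-1.1, -0.2, 0.8]
width: 0.0
gripper_force: 0.3
```

>>> apply_moves(
  targets=[
    [0,0.0013,-0.002,0,0,0,0],
    [0,0.0027,-0.0039,0,0,0,0],
    [0,0.0027,-0.0039,0,0,0,0],
  ],
)

```text
clock: 22.92
tool_pos: [0.4579, -0.2165, 0.0139]
eef_rot: [-180.0, -0.0, 0.0]
force: [-0.6, 0.4, 0.3]
width: 0.001
gripper_force: 0.2
```

>>> apply_moves(
  targets=[
    [0,0.0014,-0.0018,0,0,0,0],
    [0,0.0028,-0.0037,0,0,0,0],
    [0,0.0028,-0.0037,0,0,0,0],
  ],
)

```text
clock: 23.3
tool_pos: [0.4607, -0.2128, 0.0139]
eef_rot: [-180.0, -0.0, 0.0]
force: [-0.5, 0.7, -0.1]
width: 0.001
gripper_force: 0.3
```

>>> apply_moves(
  targets=[
    [0,0.0014,-0.0018,0,0,0,0],
    [0,0.0029,-0.0036,0,0,0,0],
    [0,0.0029,-0.0036,0,0,0,0],
  ],
)

```text
clock: 23.68
tool_pos: [0.4634, -0.2093, 0.0139]
eef_rot: [-180.0, 0.0, 0.0]
force: [-1.0, -0.6, 0.2]
width: -0.0
gripper_force: 0.5
```

>>> apply_moves(
  targets=[
    [0,0.0014,-0.0018,0,0,0,0],
    [0,0.0029,-0.0036,0,0,0,0],
    [0,0.0029,-0.0036,0,0,0,0],
  ],
)

```text
clock: 24.05
tool_pos: [0.4652, -0.2068, 0.0137]
eef_rot: [180.0, 0.1, -0.1]
force: [-4.0, -4.2, 0.5]
width: 0.004
gripper_force: 3.0
```

Tight: about 5.8 N and rising. I go on in smaller steps.

>>> apply_moves(
  targets=[
    [0,0.0008,-0.001,0,0,0,0],
    [0,0.0016,-0.002,0,0,0,0],
    [0,0.0016,-0.002,0,0,0,0],
  ],
)

```text
clock: 24.42
tool_pos: [0.466, -0.2056, 0.0136]
eef_rot: [179.9, 0.2, -0.1]
force: [-5.9, -6.6, 0.5]
width: -0.004
gripper_force: 4.5
```

>>> apply_moves(
  targets=[
    [0,0.0008,-0.0009,0,0,0,0],
    [0,0.0017,-0.0018,0,0,0,0],
    [0,0.0025,-0.0028,0,0,0,0],
    [0,0.0025,-0.0028,0,0,0,0],
  ],
)

```text
clock: 24.92
tool_pos: [0.4687, -0.2024, 0.0136]
eef_rot: [179.9, 0.2, -0.1]
force: [-6.6, -5.8, 0.2]
width: -0.001
gripper_force: 4.0
```

>>> apply_moves(
  targets=[
    [0,0.001,-0.001,0,0,0,0],
    [0,0.0021,-0.0022,0,0,0,0],
    [0,0.0021,-0.0022,0,0,0,0],
  ],
)

```text
clock: 25.3
tool_pos: [0.4713, -0.1997, 0.0137]
eef_rot: [180.0, 0.1, -0.1]
force: [-4.8, -3.7, -0.1]
width: -0.003
gripper_force: 3.0
```

The force has dropped to about 6 N after roughly 8 mm of break-over, so it has clicked. I back off now.

>>> apply_moves(
  targets=[
    [0,-0.003,0.003,0,0,0,0],
    [0,-0.006,0.007,0,0,0,0],
    [0,-0.01,0.011,0,0,0,0],
    [0,-0.018,0.02,0,0,0,0],
    [0,-0.03,0.033,0,0,0,0],
    [0,-0.03,0.033,-0.04,0,0,0],
    [0,-0.03,0.033,-0.09,0,0,0],
    [0,-0.03,0.033,-0.14,0,0,0],
    [0,-0.03,0.033,-0.18,0,0,0],
    [0,-0.03,0.033,-0.18,0,0,0],
  ],
)

```text
clock: 26.55
tool_pos: [0.4438, -0.2334, 0.1972]
eef_rot: [179.8, -0.3, -0.1]
force: [0.7, -0.0, -0.2]
width: -0.001
gripper_force: 0.0
```

```bash
python3 - <<'E'
from h import *
st()
f=eyes.grab_frame('wrist');g=eyes.grab_frame('side')
for h in(f,g):
  for k in('attenuator_6db_mid','wrench_grip','ring_top','n_adapter_mid','terminator_mid'):
    for d in pinpoint(h,k): print(k,np.round(d['xyz'],4),round(d['score'],2))
E
```

```text
26.55 [ 0.4438 -0.2334  0.1972] [ 0.7132 -0.0054 -0.2326] [ 0.0345 -0.0222 -0.04  ]
[0.4801, -0.1906, 0.0343] phi 0.7447617709388137
attenuator_6db_mid [ 0.5815 -0.283   0.0721] 0.95
attenuator_6db_mid [ 0.5186 -0.1031  0.0277] 0.73
attenuator_6db_mid [ 0.456  -0.1011  0.0277] 0.58
wrench_grip [ 0.475  -0.1909  0.0345] 0.68
n_adapter_mid [ 0.4333 -0.0456  0.0253] 0.73
n_adapter_mid [ 0.579  -0.2812  0.0701] 0.4
terminator_mid [ 0.5632 -0.0435  0.0157] 0.72
attenuator_6db_mid [ 0.4574 -0.101   0.0272] 0.64
attenuator_6db_mid [ 0.578  -0.2853  0.0402] 0.58
attenuator_6db_mid [ 0.4324 -0.0456  0.0233] 0.54
attenuator_6db_mid [ 0.5783 -0.2862  0.0747] 0.51
attenuator_6db_mid [ 0.518  -0.1015  0.0243] 0.47
wrench_grip [ 0.4787 -0.19    0.0381] 0.61
ring_top [ 0.5786 -0.2821  0.0424] 0.6
ring_top [ 0.4311 -0.042   0.0265] 0.52
n_adapter_mid [ 0.4352 -0.0428  0.0256] 0.78
terminator_mid [ 0.5639 -0.0467  0.0151] 0.46
```

```bash
python3 -c "
from h import *
print(bot.job_done())"
```

```text
the job is handed in; nothing more can be done
None
```

I stood the red-sleeved attenuator home in the socket and let go. I then swung the wrench clockwise until the ring came tight, stopped about 8 mm into the break-over (force down from about 9 N to 6 N), backed off and handed the job in; no verdict was returned, and I inferred the click from force and travel without reading the pin.

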